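Make up the spindle kit and the hatch kit

ROBOT

A 6-joint arm with a two-finger parallel gripper is mounted at the origin on the work surface. World frame = base frame: x ahead of the robot, y to its left, z up, the work surface at z = 0. Lengths are in m, angles in rad, forces in N, time in s.
With the tool pointing down it reaches from about 0.375 to 0.975 m from the base axis. Payload 3.8 kg.
Tool frame: the origin (TCP) lies at the very end of the fingers, on their centre line; the grasp point (between the pads) lies 19 mm behind it; z points along the fingers, y is the line along which they close (so a half turn about z gives the same grasp; the last joint's range is limited). The gripper opens to 85 mm and grips with 20 to 120 N. Pads are 22 mm wide; open, the fingers measure 114 mm over their backs; the gripper's body (76 mm by 85 mm) begins 54 mm behind the grasp point. The pads swing forward as they close: fully open they stand 13 mm farther back than shut.
Start: joints at [1.143, 0.264, 1.604, -0, 1.274, -0.037], TCP at [0.257, 0.624, 0.231] pointing down, gripper open.
Joint ranges: [-2.63, 2.63], [-0.94, 2.18], [0.31, 2.57], [-1.31, 4.45], [0, 2.66], [-2.55, 2.55]. Speed limits (rad/s): [2.57, 2.57, 3.14, 3.14, 3.14, 3.14].

INTERFACE

Orientations are given as a rotation vector (axis times angle).
In Python, from workcell import bot gives the robot as it stands.
- The arm moves only by the shell command python3 -m creep 'ROWS' [FORCE]. ROWS is JSON, a list of rows, each a list of 5 numbers: the shift along the tool's x, y, z in units of 0.05 m (1.0 is 0.05 m), then the turn about the tool's z in units of 0.1 rad (1.0 is 0.1 rad), then the opening, from 0 (shut) to 1 (fully open). In form: [[tx, ty, tz, spin, hand], ...]. A call has 1 to 20 rows; each row shifts and turns the commanded pose from where the row before left it, along the tool's axes as they then stand; what a row does not reach is not made up. A row lasts 1/8 s, in which the tool goes at most 62.5 mm and 10.7 degrees, less where a joint would pass 70% of its speed; a pose out of reach is approached as far as the arm can. A call with a number of a shift or a turn outside -1 to 1 is refused whole. A call with a gripper value outside its range is refused whole. The fingers move at their own pace and stop on an object; FORCE is the grip in N (left out, the last holds). Time passes only in rows, so rows that do not move let the fingers close. It gives the time, the measured TCP pose, the force, the opening and the grip force at its end, in the units of the state.
- bot.read_state(): the state, without advancing time (a new reading comes with each control period).
- bot.read_camera(name): name is "scene" or "top" or "wrist"; returns a dict with "pixels" (420x560x3 uint8, red, green, blue), "vfov" (degrees; the focal length in pixels is half the picture's height over the tangent of half this angle, whatever the lens; pixels are square), "cx", "cy" (the principal point, pixels), "world_to_cam" (4x4, takes a point from world to camera coordinates). Camera axes: x right, y down, z forward; pixel columns grow to the right and rows downward; lengths in m; the calibration is good to about 2 mm. A picture is of the moment at which its call begins. There is no depth.
- bot.finish_job(): hands the job in; it is judged then, once.
Trained networks look in a picture, given as the dict that the camera call returned (one of the last four; its "shot" number tells which), for a name from the list of things; names that differ only in an ending like _2 or _b are one class to them, and where a whole thing is asked for, a point or a joint stands for the part that bears it (a point fixed in the world has none). Each returns a list of dicts, best first, with "score" (0 to 1); they miss things now and then, are a little off and sometimes report something else, mostly with a low value. They report only what shows in the picture. A call takes as long as a camera call. They do not tell look-alikes from the thing itself.
- bot.look_for(target, picture): "bbox" ([left, top, right, bottom] in pixels, round what is visible of it).
- bot.regions_of(target, picture): "mask" (420x560 bool, what is visible of it) and "bbox" ([left, top, right, bottom] in pixels, round what is visible of it).
The state is a dict: "time": time; "q": joint angles; "joint_vel": joint speeds; "joint_torque": joint torques, N m; "tool_pos": TCP position; "tcp_rot": TCP orientation; "wrist_force": force on the tool from outside, world axes, zero at the start; "torque": the same for the moment, N m; "width": opening from 0.0 (shut) to 1.0 (fully open); "grip_force": force on a finger pad.
Only numpy, scipy, OpenCV 4.12 (cv2) and the standard library are available. Lean on these libraries where they do the work, as an engineer would, in place of code of your own. Each camera call takes 0.05 s, during which the arm holds its last target. There are 200 camera calls.

TASK

Make up the two hardware kits, one thing to a cell and everything standing upright and flat on the cell floor as it stands now: the three-cell tray gets the ball bearing, the flanged axle and one wooden knob; the two-cell tray gets the magnetic catch and the other wooden knob. Which cell of its tray a thing goes in does not matter. The bearing sits flush in its block, so press the ejector lever beside it all the way down to raise it before you take it out.

Things in the scene. Friction and masses are not known exactly. Their poses are not given: they have to be found in the camera images.
- tray3: Flat open plywood tray, three equal cells in a row along its y axis; 110 by 212 mm outside (x by y), 15 mm high, fixed to the bench. Floor, walls and dividers 5 mm thick; walls 10 mm above the floor. Cells 100 mm (x) by 64 mm (y) inside, centres at x 0, y -69, 0 and +69 mm. Origin: centre of the underside; z up. Within 15 degrees of the world axes.
- tray2: Flat open plywood tray, two equal cells in a row along its y axis; 110 by 143 mm outside (x by y), 15 mm high, fixed to the bench. Floor, walls and dividers 5 mm thick; walls 10 mm above the floor. Cells 100 mm (x) by 64 mm (y) inside, centres at x 0, y -34.5 and +34.5 mm. Origin: centre of the underside; z up. Within 15 degrees of the world axes.
- ejector: Aluminium block 80 by 80 mm, top 40 mm above the bench, with the bearing in a round pocket (49 mm) at its middle, on a dark base plate (100 by 175 by 4 mm) fixed to the bench. Origin: under the centre of the base plate, bench height, z up; pocket axis at x 0, y -43 mm, the lever sticks out to +y (pad about 70 mm from the origin). Within 15 degrees of the world axes.
- lever (a joint): Angle of the ejector lever: 0 at rest (sloping up away from the block), grows as its pad is pushed down, stop at 0.45 rad. Pivot along the block's x, at y +9 mm, 32 mm above the bench. 3 to 5 N straight down on the pad moves it; it is stiff and stays where it is left. The bearing rises 31 mm per rad, 14 mm at the stop.
- lever_pad (a point): Middle of the top face of the lever's black rubber pad (40 by 36 mm), 64 mm out from the pivot; about 52 mm above the bench at rest, about 23 mm with the lever fully down.
- bearing: Steel ball bearing lying flat in the block's pocket: 47 mm across, 18 mm high, 20 mm bore, about 140 g. At the start its top is flush with the block's top, 40 mm above the bench; with the lever fully down it stands 14 mm proud, its lowest 4 mm still in the pocket, and can be taken by its rim. Origin: centre of the underside; z up.
- axle: Steel flanged axle standing on its flange: flange 40 mm across and 8 mm thick, above it a 20 mm shaft, 50 mm high in all, 160 g or so. Origin: centre of the underside; z up along the shaft.
- catch: White magnetic cupboard catch, a plain block 46 (x) by 30 (y) by 20 mm high with two thin steel strips along its top, 50 g or so. Origin: centre of the underside; x along its length, z up.
- knob_a: Turned beech pull knob standing upright, 36 mm high: foot 32 mm across, neck 22 mm at 14 mm up, round head 38 mm across with straight sides from 20 to 31 mm up; about 30 g. Origin: centre of the underside; z up along its axis. The two knobs are identical and interchangeable.
- knob_b: Turned beech pull knob standing upright, 36 mm high: foot 32 mm across, neck 22 mm at 14 mm up, round head 38 mm across with straight sides from 20 to 31 mm up; about 30 g. Origin: centre of the underside; z up along its axis. The two knobs are identical and interchangeable.
Not all that is in view belongs to the job. What is shaped like the bearing but red or turquoise is not meant.

How it is judged:
By the outcome, as a careful person would: the job done as asked, in the order asked, and still so for the second after the job is handed in, with the robot touching nothing.
It also fails if it takes over 115 s, if anything falls off the work surface, if the arm or the gripper's body presses on something with over 40 N, if the wrist force passes 120 N, or if a joint passes its speed limit or range.

## Working session

There is one attempt and no reset: what is moved stays moved. The work goes in short steps, Python scripts to look and compute and a shell command to move; the robot and the scene stay as the last step left them, time stands still between calls to the robot, and variables do not carry over. Pictures are saved under pics/ and viewed, at most 14 in all, crops included, and the job is handed in when it is done.

```bash
mkdir -p pics; ls; cat > h.py <<'E'
import numpy as np, cv2
from workcell import bot
from scipy.spatial.transform import Rotation as R
def K(p):
    f=p["pixels"].shape[0]/2/np.tan(np.radians(p["vfov"])/2); return f,p["cx"],p["cy"]
def ray(p,u,v):
    f,cx,cy=K(p); T=np.array(p["world_to_cam"]); Rm=T[:3,:3]; c=-Rm.T@T[:3,3]
    d=Rm.T@np.array([(u-cx)/f,(v-cy)/f,1]); return c,d/np.linalg.norm(d)
def atz(p,u,v,z):
    c,d=ray(p,u,v); return c+d*(z-c[2])/d[2]
def proj(p,X):
    f,cx,cy=K(p); T=np.array(p["world_to_cam"]); x=T[:3,:3]@np.array(X)+T[:3,3]; return np.array([cx+f*x[0]/x[2],cy+f*x[1]/x[2]])
def tri(obs):
    A=np.zeros((3,3));b=np.zeros(3);L=[]
    for p,u,v in obs:
        c,d=ray(p,u,v);M=np.eye(3)-np.outer(d,d);A+=M;b+=M@c;L.append((c,d))
    X=np.linalg.solve(A,b); return X,max(np.linalg.norm(np.cross(X-c,d)) for c,d in L)
def save(p,n,box=None,s=1):
    im=p["pixels"][:,:,::-1]
    if box: im=im[box[1]:box[3],box[0]:box[2]]
    cv2.imwrite("pics/"+n,cv2.resize(im,None,fx=s,fy=s,interpolation=cv2.INTER_CUBIC))
E
python3 - <<'E'
from h import *
import pickle
np.set_printoptions(precision=3,suppress=True)
s=bot.read_state(); print({k:np.round(v,3) for k,v in s.items()})
P={}
for n in ["scene","top"]:
    p=bot.read_camera(n); P[n]=p; save(p,n+"0.png",s=1.4 if n!="wrist" else 1)
    T=np.array(p["world_to_cam"]); print(n,p["vfov"],"cam at",-T[:3,:3].T@T[:3,3])
    for t in ["tray3","tray2","ejector","lever_pad","bearing","axle","catch","knob_a"]:
        print(t,[(round(float(r["score"]),2),[int(x) for x in r["bbox"]]) for r in bot.look_for(t,p)][:5])
pickle.dump(P,open("p0.pkl","wb"))
E
```

```text
pics
{'time': np.float64(0.0), 'q': array([ 1.143,  0.265,  1.605,  0.   ,  1.274, -0.037]), 'joint_vel': array([ 0.   , -0.001,  0.   ,  0.002,  0.001, -0.001]), 'joint_torque': array([  0.   , -51.514, -36.73 ,  -0.   ,   0.014,   0.   ]), 'tool_pos': array([0.257, 0.623, 0.23 ]), 'tcp_rot': array([-0.61 , -3.081,  0.003]), 'wrist_force': array([-0.992,  0.021, -0.098]), 'torque': array([-0.007, -0.029,  0.059]), 'grip_force': np.float64(0.0), 'width': np.float64(1.002)}
scene 43.66962922423301 cam at [1.212 0.14  0.997]
tray3 [(0.85, [98, 192, 173, 241]), (0.79, [213, 227, 315, 286])]
tray2 [(0.85, [98, 192, 173, 241]), (0.79, [213, 227, 315, 286])]
ejector [(0.65, [369, 229, 458, 277])]
lever_pad [(0.68, [412, 236, 457, 251]), (0.36, [382, 236, 409, 253])]
bearing [(0.9, [374, 280, 396, 306]), (0.67, [416, 288, 439, 316]), (0.62, [330, 235, 350, 254]), (0.54, [383, 235, 407, 252])]
axle [(0.73, [246, 189, 262, 211])]
catch [(0.79, [321, 203, 343, 226])]
knob_a [(0.67, [284, 202, 299, 219]), (0.3, [412, 235, 456, 252])]
top 57.27050407600149 cam at [0.422 0.032 0.857]
tray3 [(0.82, [383, 194, 448, 250]), (0.74, [225, 166, 322, 216]), (0.67, [204, 243, 223, 262])]
tray2 [(0.82, [383, 194, 448, 250]), (0.74, [225, 166, 322, 216]), (0.67, [204, 243, 223, 262])]
ejector [(0.93, [77, 190, 169, 251])]
lever_pad [(0.9, [76, 215, 124, 232])]
bearing [(0.92, [105, 157, 126, 176]), (0.88, [143, 157, 161, 178]), (0.7, [191, 207, 209, 227]), (0.69, [132, 206, 151, 228])]
axle [(0.77, [289, 247, 304, 263])]
catch [(0.6, [201, 242, 223, 265]), (0.5, [330, 251, 349, 269]), (0.42, [72, 213, 121, 234]), (0.38, [290, 248, 304, 264])]
knob_a [(0.79, [248, 243, 266, 260]), (0.69, [328, 251, 349, 270])]
```

View pics/scene0.png

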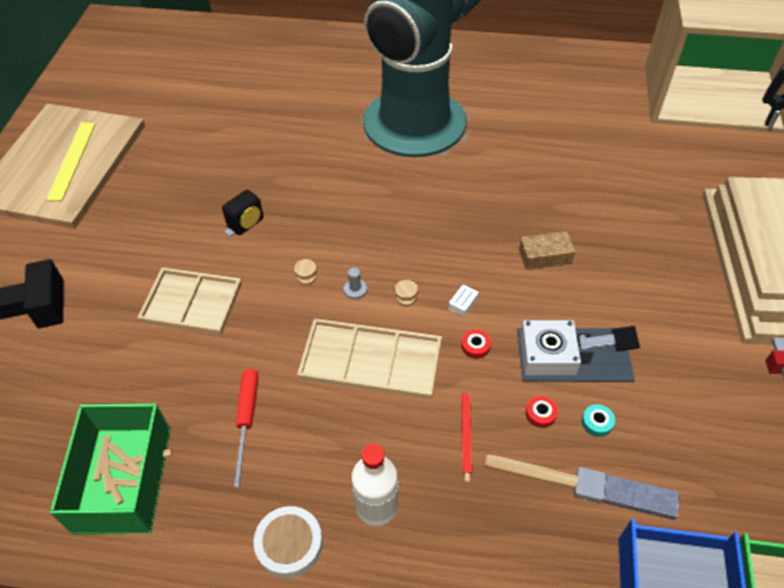

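View pics/top0.png

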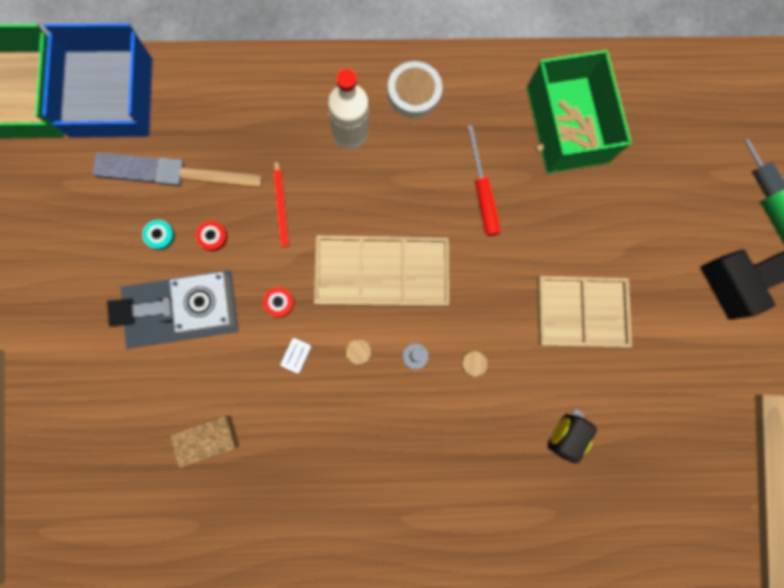

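Scene view (×1.4): tray2 (190,300), tray3 (370,357), ejector (575,350) with the real bearing at (550,341). The knobs are at (305,270) and (406,291), the axle at (355,283) and the catch at (463,298).

Look-alikes for the bearing: red rings at (476,343) and (542,410), turquoise at (599,419). In the top view they are (278,302), (211,236) and (157,234). The real bearing is the one in the block, top (199,301). Only two beech knobs are visible.

```bash
cat > m0.py <<'E'
from h import *
np.set_printoptions(precision=4,suppress=True)
pt=bot.read_camera("top"); ps=bot.read_camera("scene")
def near(t,p,uv):
    rs=bot.regions_of(t,p); best=None
    for r in rs:
        b=r["bbox"]; c=np.array([(b[0]+b[2])/2,(b[1]+b[3])/2])
        if np.linalg.norm(c-uv)<15 and best is None: best=r
    return best
items={"tray3":((273,193),(264,256)),"tray2":((418,223),(135,216)),"axle":((296,254),(254,200)),"catch":((211,254),(331,213)),
"knob_a":((256,251),(290,208)),"knob_b":((339,259),(218,194)),"bearing":((142,215),(393,244)),"lever_pad":((86,222),(446,241)),"ejector":((125,221),(412,252))}
for n,(a,b) in items.items():
    ra,rb=near(n,pt,a),near(n,ps,b)
    if ra is None or rb is None: print(n,ra is None,rb is None,"missing")
    cs=[]
    for r,p in ((ra,pt),(rb,ps)):
        if r is None: continue
        m=r["mask"].astype(np.uint8); v,u=np.nonzero(m); cs.append((p,u.mean(),v.mean()))
        if n.startswith("tray") :
            c=max(cv2.findContours(m,0,2)[0],key=cv2.contourArea)[:,0,:].astype(float)
            g=np.array([atz(p,*q,.015)[:2] for q in c]).astype(np.float32)
            rc=cv2.minAreaRect(g); print("  rect",np.array(rc[0]),np.array(rc[1]),rc[2])
            if 1:
                cs[-1]=(p,*cv2.boxPoints(cv2.minAreaRect(c.astype(np.float32))).mean(0))
        if n=="catch":
            c=max(cv2.findContours(m,0,2)[0],key=cv2.contourArea)[:,0,:]
            g=np.array([atz(p,*q,.02)[:2] for q in c]).astype(np.float32); print("  rect",cv2.minAreaRect(g))
    if len(cs)==2: print(n,*tri(cs),"uv",[np.round(c[1:],1) for c in cs])
    elif cs: print(n,"one view",cs[0][1:],atz(*cs[0],.03))
save(pt,"crop_b.png",(70,180,240,285),4)
E
python3 m0.py
```

```text
rect [0.5899 0.0018] [0.213  0.1115] 88.6903076171875
  rect [0.5942 0.0046] [0.2132 0.1184] 88.06056213378906
tray3 [0.5908 0.0027 0.0077] 4.621240912513419e-05 uv [array([272.5, 193.5], dtype=float32), array([263.9, 255.1], dtype=float32)]
  rect [ 0.5162 -0.3172] [0.1481 0.1122] 88.57719421386719
  rect [ 0.5221 -0.3137] [0.1502 0.1188] 87.44341278076172
tray2 [ 0.5167 -0.3206  0.0053] 0.000504500921433532 uv [array([417., 223.], dtype=float32), array([135.2, 214.3], dtype=float32)]
axle [ 0.453  -0.0451  0.0144] 0.000918968567005131 uv [array([296.6, 254.3]), array([253.7, 203.1])]
  rect ((0.4586333632469177, 0.13827630877494812), (0.031478215008974075, 0.044964008033275604), 64.9750747680664)
  rect ((0.4653794765472412, 0.14158451557159424), (0.03603363782167435, 0.06005449220538139), 66.36723327636719)
catch [0.4589 0.1405 0.0107] 0.0007851667404538163 uv [array([211.3, 253.8]), array([330.8, 214.2])]
knob_a [0.4624 0.0431 0.0201] 0.0009072863590290046 uv [array([256. , 250.9]), array([289.7, 208.6])]
knob_b [ 0.4399 -0.1343  0.019 ] 0.002489529110417803 uv [array([338.6, 259.2]), array([218.8, 194. ])]
bearing [0.5429 0.283  0.0387] 0.0009922844113945946 uv [array([142.6, 215.4]), array([393.3, 243.6])]
lever_pad [0.5305 0.3788 0.0444] 0.0024087864008503156 uv [array([ 96.4, 221.7]), array([438.8, 242.1])]
ejector [0.5355 0.3337 0.004 ] 0.0009863061923493554 uv [array([123.2, 221.5]), array([412.8, 252.1])]
```

View pics/crop_b.png

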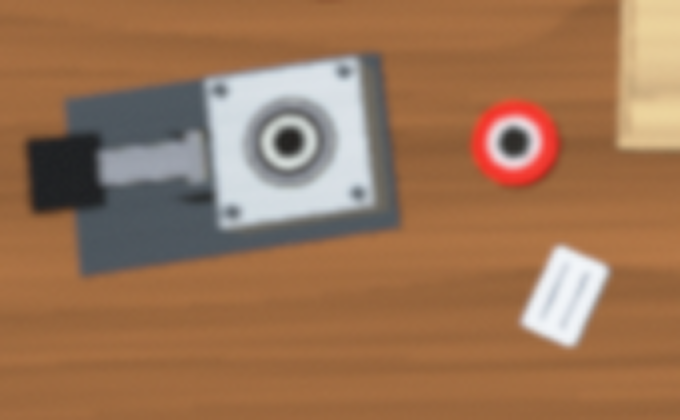

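The crop shows the steel bearing in the block at top pixel (142,216), the black lever pad at (86.5,223), a red decoy outside at (198,215) and the catch at (211,254). I choose the one in the pocket. Triangulated heights match the text. First I turn the tool so the fingers close along world x, then go over the lever pad with the gripper shut.

```bash
python3 -m creep '[[0,0,0,0.98,0],[0,0,0,0.98,0],[0,0,0,0.98,0],[0,0,0,0.98,0],[0,0,0,0.98,0],[0,0,0,0.98,0],[0,0,0,0.98,0],[0,0,0,0.98,0],[0,0,0,0.98,0],[0,0,0,0.98,0],[0,0,0,0.98,0],[0,0,0,0.98,0],[-0.5,0.6,0,0,0],[-0.5,0.6,0,0,0],[-0.5,0.6,0,0,0],[-0.5,0.6,0,0,0],[-0.5,0.6,0,0,0],[-0.5,0.6,0,0,0],[-0.5,0.6,0,0,0],[-0.5,0.6,0,0,0]]' 20
cat >> h.py <<'E'
def plan(x,y,z,psi=None):
    "tool-unit shifts and spin from the measured pose to a world target; psi deg = world direction of tool y"
    s=bot.read_state(); Rm=R.from_rotvec(s["tcp_rot"]).as_matrix()
    d=Rm.T@(np.array([x,y,z])-s["tool_pos"])/.05; ps=np.degrees(np.arctan2(Rm[1,1],Rm[0,1]))
    print("tcp",np.round(s["tool_pos"],4),"psi",round(ps,1),"tilt",np.round(Rm[:,2],3),"shift",np.round(d,2),"" if psi is None else f"spin {-np.radians(psi-ps)/.1:.2f}")
E
python3 - <<'E'
from h import *
pt=bot.read_camera("top"); pw=bot.read_camera("wrist"); print(bot.read_camera("scene")["vfov"])
pad=atz(pt,86.5,223.2,.052); poc=atz(pt,142.2,215.7,.04); print("pad",pad,"pocket",poc)
print("plan to pad"); plan(pad[0],pad[1],.06,-1.3)
T=np.array(pw["world_to_cam"]); print("wcam",-T[:3,:3].T@T[:3,3],pw["vfov"]); save(pw,"w1.png")
for t in ["lever_pad","bearing","ejector"]:
    print(t,[(round(float(r["score"]),2),[int(x) for x in r["bbox"]]) for r in bot.look_for(t,pw)][:4])
E
```

```text
time: 4.4
tool_pos: [0.4989, 0.4242, 0.2314]
tcp_rot: [2.217, 2.226, 0.001]
wrist_force: [0.5, -0.2, 0.0]
width: 0.002
grip_force: 0.0
43.66962922423301
pad [0.52720604 0.39331106 0.052     ] pocket [0.54214617 0.28233271 0.04      ]
plan to pad
tcp [0.4993 0.4238 0.2312] psi 0.1 tilt [ 0. -0. -1.] shift [-0.61  0.56  3.42] spin 0.24
wcam [0.50145886 0.49153404 0.37374097] 66.25900715770497
lever_pad [(0.73, [281, 198, 322, 270])]
bearing [(0.82, [379, 213, 426, 258]), (0.74, [312, 288, 332, 304]), (0.73, [280, 194, 318, 262]), (0.68, [373, 276, 412, 318])]
ejector [(0.82, [251, 184, 345, 309]), (0.29, [279, 197, 318, 265])]
```

View pics/w1.png

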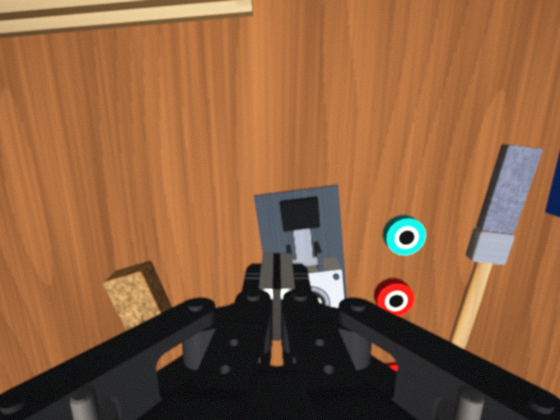

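Wrist view: pad at (300,213), block under the fingers at (325,285), turquoise ring at (405,237), red ring at (395,298). The pad–pocket distance is 112 mm, as expected. Next is the move over the pad and the press.

```bash
python3 -m creep '[[-0.3,0.28,0,0.24,0],[-0.31,0.28,0,0,0],[0,0,0.6,0,0],[0,0,0.7,0,0],[0,0,0.7,0,0],[0,0,0.7,0,0],[0,0,0.5,0,0],[0,0,0.15,0,0],[0,0,0.1,0,0],[0,0,0.1,0,0],[0,0,0.1,0,0],[0,0,0.1,0,0],[0,0,0.1,0,0]]'; python3 - <<'E'
from h import *
pw=bot.read_camera("wrist"); plan(.527,.393,.022)
print([np.round(r["bbox"]) for r in bot.look_for("lever_pad",pw)])
E
```

```text
time: 6.32
tool_pos: [0.5267, 0.3956, 0.0399]
tcp_rot: [2.243, 2.199, 0.005]
wrist_force: [-0.5, 2.7, 4.7]
width: -0.003
grip_force: 2.0
tcp [0.5263 0.395  0.0388] psi -1.1 tilt [ 0.002  0.001 -1.   ] shift [-0.04  0.01  0.34] 
[array([236., 224., 324., 370.])]
```

```bash
python3 -m creep '[[0,0,0.08,0,0],[0,0,0.08,0,0],[0,0,0.08,0,0],[0,0,0.08,0,0],[0,0,0.05,0,0],[0,0,0,0,0]]'
```

```text
time: 7.18
tool_pos: [0.5265, 0.3947, 0.0243]
tcp_rot: [2.243, 2.199, 0.002]
wrist_force: [-6.9, -1.8, 26.3]
width: 0.001
grip_force: 12.3
```

```bash
python3 -m creep '[[0,0,0.04,0,0],[0,0,0.03,0,0],[0,0,0,0,0]]'
```

```text
time: 7.55
tool_pos: [0.5266, 0.3948, 0.0239]
tcp_rot: [2.243, 2.199, 0.002]
wrist_force: [-12.2, -5.7, 41.5]
width: -0.004
grip_force: 19.7
```

Lever is at its stop (z 0.024, force climbing to 41 N). Retreat and view the raised bearing.

```bash
python3 -m creep '[[0,0,-0.2,0,0],[0,0,-0.8,0,0],[0,0,-0.8,0,0.3],[0,0,-0.8,0,0.8],[-0.6,0.05,-0.8,0,0.8],[-0.8,0.05,0,0,0.8],[-0.8,0.05,0,0,0.8],[-0.8,0.05,0,0,0.8],[-0.8,0.05,0,0,0.8],[0,0,0,0,0.8]]'; cat > see.py <<'E'
import sys
from h import *
def see(t,g,rad=.03,cams=("wrist","top","scene")):
    "mask centroids of t near world guess g in the cameras, triangulated"
    obs=[]
    for c in cams:
        p=bot.read_camera(c); uv=proj(p,g)
        for r in bot.regions_of(t,p):
            v,u=np.nonzero(r["mask"]); q=np.array([u.mean(),v.mean()])
            h=atz(p,*q,g[2])
            if np.linalg.norm((h-g)[:2])<rad: obs.append((p,*q)); print(" ",t,c,np.round(q,1),"score %.2f"%r["score"],"on plane",np.round(h,4),"area",len(u),"bbox",np.round(r["bbox"])); break
    if len(obs)>1: X,e=tri(obs); print(t,"tri",np.round(X,4),"err %.4f"%e)
    return obs
E
python3 - <<'E'
from see import *
obs=see("bearing",np.array([.542,.283,.054])); see("lever_pad",np.array([.527,.394,.023]))
p=bot.read_camera("wrist"); u,v=[int(x) for x in proj(p,[.542,.283,.054])]; save(p,"w2.png",(max(u-120,0),max(v-120,0),u+120,min(v+120,420)),2)
plan(.542,.283,.043)
E
```

```text
time: 8.8
tool_pos: [0.5325, 0.2005, 0.1843]
tcp_rot: [-2.246, -2.194, 0.009]
wrist_force: [0.2, 0.3, -0.0]
width: 0.803
grip_force: 0.0
  bearing wrist [287.7 103.8] score 0.89 on plane [0.5422 0.2832 0.054 ] area 2778 bbox [259.  74. 321. 133.]
  bearing scene [394.1 241.7] score 0.73 on plane [0.548  0.2832 0.054 ] area 365 bbox [384. 233. 407. 255.]
bearing tri [0.5425 0.2839 0.0462] err 0.0004
  lever_pad top [ 96.1 223.6] score 0.58 on plane [0.5297 0.3857 0.023 ] area 428 bbox [ 82. 217. 112. 234.]
  lever_pad scene [436.6 247.3] score 0.76 on plane [0.5289 0.3813 0.023 ] area 451 bbox [412. 240. 453. 257.]
lever_pad tri [0.5297 0.3826 0.0254] err 0.0019
tcp [0.5343 0.2044 0.1868] psi -1.1 tilt [ 0. -0. -1.] shift [1.57 0.12 2.88]
```

View pics/w2.png

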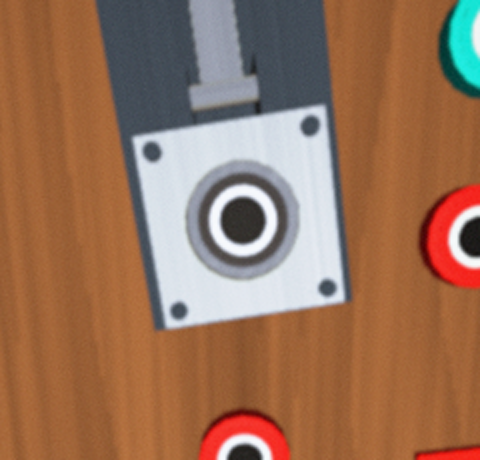

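Crop: the bearing stands proud and concentric at crop (242,219), with the red rings outside the block. Its diameter and mid-height of 46 mm agree with it being raised. Grasp it.

```bash
python3 -m creep '[[0.5,0.05,0,0,0.75],[0.6,0.06,0,0,0.75],[0.48,0.04,0,0,0.75],[0,0,0.6,0,0.75],[0,0,0.8,0,0.75],[0,0,0.8,0,0.75],[0,0,0.3,0,0.75],[0,0,0.2,0,0.75],[0,0,0.1,0,0.75],[0,0,0.1,0,0.75],[0,0,0,0,0.75]]' 40; python3 -c "
from h import *
plan(.5422,.2835,.039,-1.3)"
```

```text
time: 10.82
tool_pos: [0.5438, 0.2831, 0.0423]
tcp_rot: [2.243, 2.199, 0.001]
wrist_force: [-0.2, -1.0, 0.5]
width: 0.751
grip_force: 0.0
tcp [0.5438 0.2831 0.0423] psi -1.1 tilt [ 0.001  0.    -1.   ] shift [ 0.01 -0.03  0.07] spin 0.03
```

```bash
python3 -m creep '[[0,-0.03,0.07,0,0.72],[0,0,0,0,0.3],[0,0,0,0,0.3],[0,0,0,0,0.3],[0,0,0,0,0.3],[0,0,0,0,0.3],[0,0,0,0,0.3]]' 40
```

```text
time: 11.7
tool_pos: [0.5422, 0.2831, 0.0386]
tcp_rot: [2.243, 2.199, 0.001]
wrist_force: [0.7, -2.1, 4.6]
width: 0.534
grip_force: 41.0
```

```bash
python3 -m creep '[[0,0,-0.2,0,0.3],[0,0,-0.4,0,0.3],[0,0,-0.7,0,0.3],[0,0,-0.7,0,0.3],[-0.5,0.15,0,0,0.3],[-0.75,0.2,0,0,0.3],[-0.75,0.2,0,0,0.3],[-0.75,0.2,0,0,0.3],[-0.75,0.16,0,0,0.3],[-0.71,0.15,0,0,0.3],[0,0,0,0,0.3]]'; python3 - <<'E'
from see import *
plan(.5916,.0715,.008,-1.3)
for c in ["scene","wrist"]:
    p=bot.read_camera(c); print([( "%.2f"%r["score"],np.round(r["bbox"])) for r in bot.look_for("bearing",p)])
save(p,"w3.png")
E
```

```text
time: 13.08
tool_pos: [0.591, 0.0694, 0.1394]
tcp_rot: [2.247, 2.195, 0.0]
wrist_force: [-0.6, 0.9, -1.1]
width: 0.531
grip_force: 42.1
tcp [0.591  0.0694 0.1394] psi -1.3 tilt [ 0. -0. -1.] shift [0.04 0.01 2.63] spin -0.01
[('0.94', array([376., 281., 397., 307.])), ('0.91', array([417., 291., 441., 313.])), ('0.80', array([329., 235., 351., 254.])), ('0.67', array([299., 218., 309., 233.]))]
[('0.79', array([224., 224., 332., 329.])), ('0.58', array([179.,  54., 248., 120.]))]
```

View pics/w3.png

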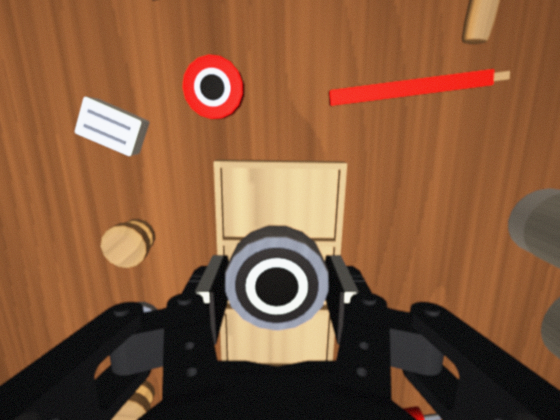

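The bearing is held level at (277,283). The tray3 end edge runs from (214,161) to (347,162) and the catch is at (110,126). Check the tray edge against the plan.

```bash
python3 - <<'E'
from see import *
p=bot.read_camera("wrist")
for q in [(214,161),(347,162)]: print(atz(p,*q,.015))
see("catch",np.array([.459,.1395,.012]),cams=("wrist","scene"))
r=[r for r in bot.regions_of("catch",p)][0]; c=max(cv2.findContours(r["mask"].astype(np.uint8),0,2)[0],key=cv2.contourArea)[:,0,:]
print(cv2.minAreaRect(np.array([atz(p,*q,.02)[:2] for q in c]).astype(np.float32)))
see("knob_a",np.array([.4624,.0431,.02]),cams=("wrist","scene"))
E
```

```text
[0.53919132 0.1119196  0.015     ]
[0.64862311 0.10894391 0.015     ]
  catch wrist [111.8 127.3] score 0.65 on plane [0.458  0.1404 0.012 ] area 2755 bbox [ 78. 101. 147. 155.]
  catch scene [330.8 214.3] score 0.52 on plane [0.4601 0.1412 0.012 ] area 317 bbox [319. 203. 343. 227.]
catch tri [0.4541 0.1407 0.0042] err 0.0004
((0.46212705969810486, 0.13987994194030762), (0.03310719132423401, 0.052701566368341446), 64.37899780273438)
  knob_a wrist [127.7 243.5] score 0.78 on plane [0.4603 0.0427 0.02  ] area 1962 bbox [101. 221. 156. 269.]
```

```bash
python3 -m creep '[[0.06,0.03,0.5,0,0.3],[0,0,0.7,0,0.3],[0,0,0.7,0,0.3],[0,0,0.4,0,0.3],[0,0,0.15,0,0.3],[0,0,0.08,0,0.3],[0,0,0.05,0,0.3],[0,0,0,0,0.3]]'
```

```text
time: 14.78
tool_pos: [0.593, 0.0745, 0.0102]
tcp_rot: [2.243, 2.198, 0.002]
wrist_force: [-0.1, -0.4, -1.0]
width: 0.535
grip_force: 42.1
```

```bash
python3 -m creep '[[-0.03,0,0.03,0,0.3],[0,0,0.03,0,0.3],[0,0,0,0,0.3]]'
```

```text
time: 15.15
tool_pos: [0.5928, 0.0728, 0.0078]
tcp_rot: [2.243, 2.199, 0.001]
wrist_force: [-3.0, 0.1, 6.8]
width: 0.536
grip_force: 42.8
```

```bash
python3 -m creep '[[0,0,0,0,0.66],[0,0,0,0,0.66],[0,0,0,0,0.66],[0,0,-0.3,0,0.66],[0,0,-0.7,0,0.66],[0,0,-0.9,0,0.66],[-0.5,-0.32,-0.9,0,0.66],[-0.7,-0.5,0,0,0.6],[-0.7,-0.5,0,0,0.6],[-0.7,-0.5,0,0,0.6],[-0.7,-0.5,0,0,0.6],[-0.62,-0.4,0,0,0.6],[0,0,0,0,0.6]]'; python3 - <<'E'
from see import *
see("bearing",np.array([.593,.0728,.02]))
see("axle",np.array([.453,-.0451,.02]))
p=bot.read_camera("wrist"); save(p,"w4.png"); plan(.453,-.0451,.018,-1.3)
E
```

```text
time: 16.77
tool_pos: [0.4514, -0.1218, 0.1472]
tcp_rot: [2.246, 2.195, 0.0]
wrist_force: [0.3, 0.1, -0.2]
width: 0.604
grip_force: 0.0
  bearing top [240.9 192.9] score 0.78 on plane [0.5913 0.073  0.02  ] area 368 bbox [230. 182. 248. 206.]
  bearing scene [295.8 257.7] score 0.81 on plane [0.596  0.0751 0.02  ] area 346 bbox [288. 251. 309. 268.]
bearing tri [0.5924 0.074  0.0141] err 0.0007
  axle wrist [276.  116.4] score 0.83 on plane [ 0.4534 -0.0459  0.02  ] area 1809 bbox [253.  92. 301. 140.]
  axle top [296.7 254.4] score 0.72 on plane [ 0.4527 -0.0459  0.02  ] area 263 bbox [289. 247. 308. 263.]
  axle scene [253.4 203.1] score 0.49 on plane [ 0.4572 -0.0439  0.02  ] area 250 bbox [245. 191. 261. 210.]
axle tri [ 0.4531 -0.0457  0.0145] err 0.0008
tcp [ 0.4524 -0.12    0.1462] psi -1.1 tilt [-0.  0. -1.] shift [ 1.5  -0.02  2.56] spin 0.03
```

View pics/w4.png

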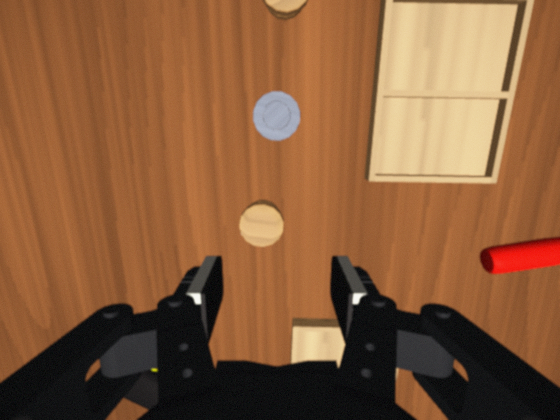

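Wrist view: axle at (276,116), the second knob at (262,226), tray3's free cells on the right. The bearing is in its cell (centroid z 14 mm, flat). Grasp the axle.

```bash
python3 -m creep '[[0.5,0,0,0,0.6],[0.6,0,0,0,0.6],[0.4,0,0.3,0,0.6],[0,0,0.7,0,0.6],[0,0,0.7,0,0.6],[0,0,0.5,0,0.6],[0,0,0.3,0,0.6],[0,0,0.06,0,0.6],[0,0,0,0,0.05],[0,0,0,0,0.05],[0,0,0,0,0.05],[0,0,0,0,0.05],[0,0,0,0,0.05],[0,0,0,0,0.05],[0,0,0,0,0.05]]' 40
```

```text
time: 19.3
tool_pos: [0.4551, -0.0455, 0.0194]
tcp_rot: [2.242, 2.198, 0.002]
wrist_force: [0.4, 0.5, 6.5]
width: 0.221
grip_force: 39.6
```

```bash
python3 -m creep '[[0,0,-0.2,0,0.05],[0,0,-0.6,0,0.05],[0,0,-0.6,0,0.05],[0.2,0.5,-0.2,0,0.05],[0.3,0.7,0,0,0.05],[0.3,0.7,0,0,0.05],[0.2,0.6,0,0,0.05],[0.03,0.2,0,0,0.05],[0,0,0,0,0.05]]'; python3 -c "
from see import *
plan(.5912,.0035,.0245,-1.3); see('axle',np.array([.591,.0035,.1]))"
```

```text
time: 20.42
tool_pos: [0.5893, 0.0034, 0.0979]
tcp_rot: [-2.242, -2.199, 0.002]
wrist_force: [-0.5, 0.2, -1.2]
width: 0.22
grip_force: 39.4
tcp [0.5893 0.0034 0.0979] psi -1.1 tilt [-0.002 -0.    -1.   ] shift [0.   0.04 1.47] spin 0.03
  axle wrist [276.5 271.9] score 0.63 on plane [0.5887 0.0041 0.1   ] area 4801 bbox [235. 223. 315. 328.]
  axle scene [264.5 237.8] score 0.50 on plane [0.6065 0.0099 0.1   ] area 114 bbox [254. 227. 272. 243.]
axle tri [0.5912 0.0022 0.0837] err 0.0062
```

```bash
python3 -m creep '[[0,0.04,0.5,0,0.05],[0,0,0.5,0,0.05],[0,0,0.25,0,0.05],[0,0,0.1,0,0.05],[0,0,0.06,0,0.05],[0,0,0,0,0.05]]'
```

```text
time: 21.48
tool_pos: [0.5924, 0.0034, 0.0284]
tcp_rot: [2.243, 2.199, 0.001]
wrist_force: [-0.0, 0.6, -1.7]
width: 0.222
grip_force: 39.4
```

```bash
python3 -m creep '[[0,0,0.04,0,0.05],[0,0,0.03,0,0.05],[0,0,0.02,0,0.05],[0,0,0,0,0.05]]'
```

```text
time: 21.98
tool_pos: [0.5922, 0.0034, 0.0245]
tcp_rot: [2.243, 2.199, 0.0]
wrist_force: [-2.5, -0.0, 4.6]
width: 0.219
grip_force: 40.2
```

```bash
python3 -m creep '[[0,0,0,0,0.5],[0,0,0,0,0.6],[0,0,0,0,0.6],[0,0,-0.4,0,0.6],[0,0,-0.7,0,0.6],[0,0,-0.9,0,0.6],[-0.2,-0.5,-0.5,0,0.7],[-0.2,-0.7,0,0,0.7],[-0.2,-0.7,0,0,0.7],[-0.2,-0.6,0,0,0.7],[0,-0.1,0,0,0.7],[0,0,0,0,0.7]]'; python3 -c "
from see import *
see('axle',np.array([.592,.0035,.025]),cams=('top','scene')); see('knob_a',np.array([.4615,.043,.02])); plan(.4615,.043,.010,-1.3)"
```

```text
time: 23.48
tool_pos: [0.462, -0.0339, 0.1495]
tcp_rot: [2.242, 2.197, 0.003]
wrist_force: [0.6, -1.0, -0.5]
width: 0.701
grip_force: 0.0
  axle scene [264.5 253.5] score 0.69 on plane [0.5975 0.0057 0.025 ] area 251 bbox [255. 242. 272. 263.]
  knob_a wrist [273.9 111.5] score 0.87 on plane [0.4611 0.0437 0.02  ] area 1968 bbox [251.  88. 299. 136.]
  knob_a top [254.8 251.7] score 0.53 on plane [0.4609 0.0447 0.02  ] area 212 bbox [248. 243. 265. 260.]
  knob_a scene [290.5 208.6] score 0.72 on plane [0.462  0.0457 0.02  ] area 266 bbox [286. 201. 300. 221.]
knob_a tri [0.461  0.0447 0.0185] err 0.0010
tcp [ 0.4612 -0.0339  0.1481] psi -1.1 tilt [-0.  0. -1.] shift [ 1.54 -0.02  2.76] spin 0.03
```

```bash
python3 -m creep '[[0.5,0,0,0,0.7],[0.6,-0.02,0,0,0.7],[0.45,0,0.3,0,0.7],[0,0,0.7,0,0.7],[0,0,0.7,0,0.7],[0,0,0.6,0,0.7],[0,0,0.3,0,0.7],[0,0,0.12,0,0.7],[0,0,0.04,0,0.7],[0,0,0,0,0.2],[0,0,0,0,0.2],[0,0,0,0,0.2],[0,0,0,0,0.2],[0,0,0,0,0.2],[0,0,0,0,0.2]]' 30
```

```text
time: 25.85
tool_pos: [0.4628, 0.0436, 0.0114]
tcp_rot: [2.242, 2.198, 0.002]
wrist_force: [-0.6, 0.5, 5.9]
width: 0.427
grip_force: 30.3
```

```bash
python3 -m creep '[[0,0,-0.2,0,0.2],[0,0,-0.6,0,0.2],[0,0,-0.7,0,0.2],[0,0,-0.7,0,0.2],[-0.4,0.45,0,0,0.2],[-0.5,0.6,0,0,0.2],[-0.5,0.6,0,0,0.2],[-0.4,0.5,0,0,0.2],[-0.33,0.42,0,0,0.2],[0,0,0,0,0.2],[0,0,0,0,0.2]]'; python3 - <<'E'
from see import *
plan(.5894,-.0655,.0164,-1.3); p=bot.read_camera("wrist"); save(p,"w5.png")
see('axle',np.array([.592,.0035,.025]),cams=("wrist","top"))
E
```

```text
time: 27.22
tool_pos: [0.587, -0.065, 0.1201]
tcp_rot: [-2.243, -2.198, 0.001]
wrist_force: [-0.9, -0.5, 0.1]
width: 0.424
grip_force: 30.2
tcp [ 0.587  -0.065   0.1201] psi -1.2 tilt [-0.001  0.001 -1.   ] shift [-0.01  0.05  2.07] spin 0.03
  axle wrist [281.9 123.3] score 0.59 on plane [0.5914 0.0036 0.025 ] area 2265 bbox [257.  97. 312. 150.]
```

View pics/w5.png

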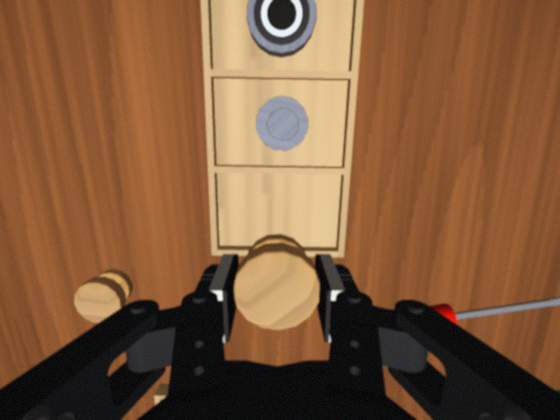

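The bearing (281,13) and axle (282,123) stand in their cells, the knob is held at (277,285) and the end cell is free. Lower it.

```bash
python3 -m creep '[[0,0.05,0.5,0,0.2],[0,0,0.7,0,0.2],[0,0,0.5,0,0.2],[0,0,0.2,0,0.2],[0,0,0.08,0,0.2],[0,0,0.03,0,0.2],[0,0,0,0,0.2]]'
```

```text
time: 28.35
tool_pos: [0.5913, -0.0657, 0.0208]
tcp_rot: [2.243, 2.198, 0.002]
wrist_force: [-0.0, 0.4, -0.0]
width: 0.428
grip_force: 30.2
```

```bash
python3 -m creep '[[0,0,0.05,0,0.2],[0,0,0.04,0,0.2],[0,0,0.02,0,0.2],[0,0,0,0,0.2]]'
```

```text
time: 28.85
tool_pos: [0.591, -0.0656, 0.0164]
tcp_rot: [2.243, 2.199, 0.0]
wrist_force: [-5.2, 0.6, 12.3]
width: 0.422
grip_force: 31.2
```

```bash
python3 -m creep '[[0,0,0,0,0.6],[0,0,0,0,0.65],[0,0,0,0,0.65],[0,0,-0.4,0,0.65],[0,0,-0.7,0,0.65],[0,0,-0.9,0,0.65],[0.3,-0.3,-0.7,0,0.65],[0.5,-0.5,0,0,0.65],[0.55,-0.5,0,0,0.65],[0.55,-0.5,0,0,0.65],[0.5,-0.5,0,0,0.65],[0.36,-0.38,0,0,0.65],[0,0,0,0,0.65],[0,0,0,0,0.65]]'; python3 - <<'E'
from see import *
see('knob_a',np.array([.591,-.0656,.025]),cams=("top","scene"))
obs=see('catch',np.array([.459,.140,.015]))
p=bot.read_camera("wrist"); u,v=[int(x) for x in proj(p,[.459,.14,.02])]; print(u,v)
x0,y0=max(u-60,0),max(v-60,0); save(p,"w6.png",(x0,y0,x0+120,y0+120),4.5); print(x0,y0)
plan(.459,.14,.15,65)
E
```

```text
time: 30.6
tool_pos: [0.4602, 0.0749, 0.1504]
tcp_rot: [2.242, 2.198, 0.002]
wrist_force: [0.1, 1.0, -0.2]
width: 0.652
grip_force: 0.0
  knob_a top [304.6 190.3] score 0.81 on plane [ 0.5931 -0.0681  0.025 ] area 240 bbox [297. 182. 314. 199.]
  knob_a scene [234.  247.5] score 0.70 on plane [ 0.591  -0.0641  0.025 ] area 259 bbox [228. 240. 245. 258.]
knob_a tri [ 0.5924 -0.0658  0.0271] err 0.0021
  catch wrist [273.5 126.5] score 0.58 on plane [0.4583 0.1403 0.015 ] area 2190 bbox [245. 100. 308. 154.]
  catch scene [330.9 214.6] score 0.74 on plane [0.4631 0.1414 0.015 ] area 262 bbox [326. 205. 344. 228.]
catch tri [0.4583 0.1408 0.0087] err 0.0006
275 127
215 67
tcp [0.4593 0.075  0.1492] psi -1.2 tilt [-0. -0. -1.] shift [ 1.3  -0.03 -0.02] spin -11.55
```

View pics/w6.png

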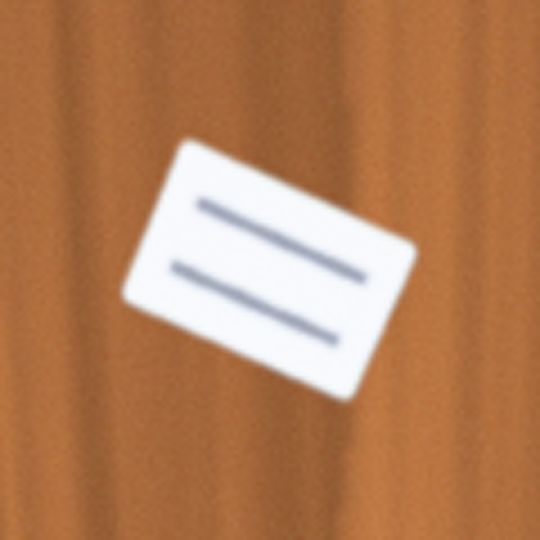

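The catch crop shows square corners with centre (268,271), so world (0.459, 0.140) and short axis at about 64.5°. Move, turn and grasp.

```bash
python3 -m creep '[[0.6,-0.02,0,0,0.65],[0.7,0,0,0,0.65],[0,0,0.1,-0.96,0.65],[0,0,0.1,-0.96,0.65],[0,0,0.1,-0.96,0.65],[0,0,0.1,-0.96,0.65],[0,0,0.1,-0.96,0.65],[0,0,0.1,-0.96,0.65],[0,0,0.1,-0.96,0.65],[0,0,0.1,-0.96,0.65],[0,0,0.1,-0.96,0.65],[0,0,0.1,-0.96,0.65],[0,0,0.1,-0.96,0.65],[0,0,0.1,-0.96,0.65],[0,0,0,0,0.65]]'; python3 -c "
from h import *
plan(.459,.14,.006,64.5)"
```

```text
time: 33.02
tool_pos: [0.4592, 0.14, 0.0888]
tcp_rot: [-0.685, -3.065, 0.001]
wrist_force: [-0.1, 0.2, -0.3]
width: 0.649
grip_force: 0.0
tcp [0.4592 0.14   0.0888] psi 64.8 tilt [-0.001 -0.    -1.   ] shift [ 0.   -0.    1.66] spin 0.05
```

```bash
python3 -m creep '[[0,0,0.5,0,0.65],[0,0,0.6,0,0.65],[0,0,0.3,0,0.65],[0,0,0.16,0,0.65],[0,0,0.08,0,0.65],[0,0,0.02,0,0.65],[0,0,0,0,0.1],[0,0,0,0,0.1],[0,0,0,0,0.1],[0,0,0,0,0.1],[0,0,0,0,0.1],[0,0,0,0,0.1],[0,0,0,0,0.1]]' 30
```

```text
time: 34.65
tool_pos: [0.4604, 0.1403, 0.0071]
tcp_rot: [0.683, 3.065, 0.001]
wrist_force: [0.3, -0.2, 5.2]
width: 0.342
grip_force: 30.9
```

```bash
python3 -m creep '[[0,0,-0.2,0,0.1],[0,0,-0.6,0,0.1],[0,0,-0.7,0,0.1],[0,0,-0.7,0,0.1],[0,0,-0.7,0.55,0.1],[0,0,0,1,0.1],[0,0,0,1,0.1],[0,0,0,1,0.1],[0,0,0,1,0.1],[0,0,0,1,0.1],[0,0,0,1,0.1],[0,0,0,1,0.1],[0,0,0,1,0.1],[0,0,0,1,0.1],[0,0,0,1,0.1],[0,0,0,1,0.1],[0,0,0,0,0.1]]'
python3 -m creep '[[-0.5,0.05,0,0,0.1],[-0.8,0.06,0,0,0.1],[-0.9,0.07,0,0,0.1],[-0.9,0.07,0,0,0.1],[-0.9,0.07,0,0,0.1],[-0.9,0.07,0,0,0.1],[-0.9,0.07,0,0,0.1],[-0.9,0.07,0,0,0.1],[-0.9,0.07,0,0,0.1],[-0.9,0.07,0,0,0.1],[-0.9,0.07,0,0,0.1],[-0.8,0.07,0,0,0.1],[-0.6,0.06,0,0,0.1],[0,0,0,0,0.1],[0,0,0,0,0.1]]'
python3 - <<'E'
from see import *
plan(.517,-.2845,.012,-1.4)
p=bot.read_camera("wrist"); save(p,"w7.png",s=1.4)
print([( "%.2f"%r["score"],np.round(r["bbox"])) for r in bot.look_for("tray2",p)])
E
```

```text
time: 36.78
tool_pos: [0.459, 0.14, 0.1512]
tcp_rot: [-2.245, -2.197, 0.001]
wrist_force: [-0.3, -0.2, 0.4]
width: 0.341
grip_force: 30.2
time: 38.65
tool_pos: [0.4902, -0.4, 0.1508]
tcp_rot: [-2.245, -2.195, -0.0]
wrist_force: [0.9, -0.8, -0.6]
width: 0.344
grip_force: 30.2
tcp [ 0.4902 -0.4     0.1508] psi -1.3 tilt [-0.001  0.001 -1.   ] shift [2.32 0.49 2.78] spin 0.02
[('0.82', array([238.,   7., 385., 194.]))]
```

View pics/w7.png

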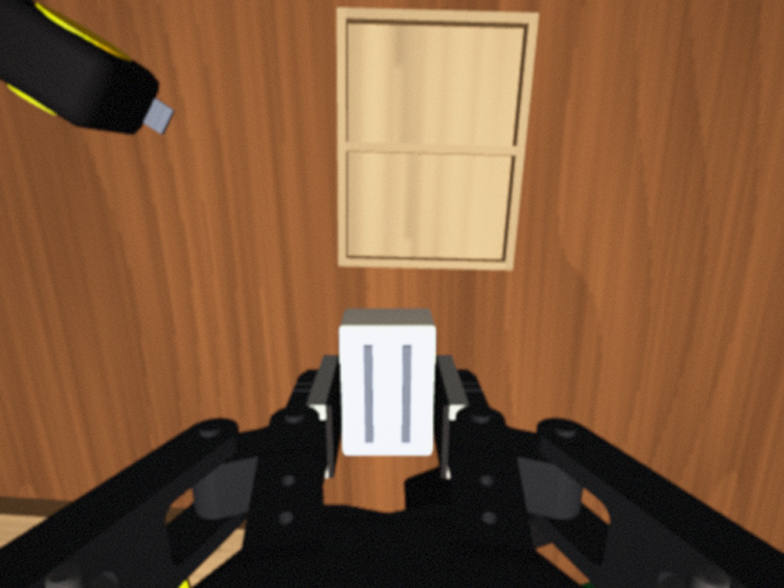

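Wrist view: tray2 rim corners (×1.4) at (337,9), (538,13), (513,269) and (339,266), both cells empty. The catch is held square at (387,388).

```bash
python3 - <<'E'
from see import *
p=bot.read_camera("wrist")
C=np.array([atz(p,a/1.4,b/1.4,.015) for a,b in [(337,9),(538,13),(513,269),(339,266)]]); print(C[:,:2])
c=C.mean(0); d=(C[0]+C[1]-C[2]-C[3])/2; L=np.linalg.norm(d); print(c,L,np.linalg.norm(C[0]-C[1]),np.linalg.norm(C[2]-C[3]),"yaw",np.degrees(np.arctan2(-d[0],d[1])))
for s in (1,-1):
    q=c+s*.0345*d/L; print(q); plan(q[0],q[1],.012,-1.4)
E
```

```text
[[ 0.46587738 -0.24488175]
 [ 0.57522039 -0.24923945]
 [ 0.56942487 -0.39150212]
 [ 0.45967098 -0.38717748]]
[ 0.51754841 -0.3182002   0.015     ] 0.14240569868419603 0.10942981188694312 0.10983906302856744 yaw -2.415154665991585
[ 0.51900223 -0.28373085  0.015     ]
tcp [ 0.4906 -0.3995  0.1512] psi -1.2 tilt [-0.     0.001 -1.   ] shift [2.33 0.52 2.79] spin 0.03
[ 0.51609458 -0.35266956  0.015     ]
tcp [ 0.4906 -0.3995  0.1512] psi -1.2 tilt [-0.     0.001 -1.   ] shift [0.95 0.49 2.78] spin 0.03
```

```bash
python3 -m creep '[[0.45,0.25,0.2,0.2,0.1],[0.5,0.24,0.4,0,0.1],[0,0,0.7,0,0.1],[0,0,0.7,0,0.1],[0,0,0.4,0,0.1],[0,0,0.2,0,0.1],[0,0,0.08,0,0.1],[0,0,0,0,0.1]]'; python3 -c "
from h import *
plan(.516,-.3527,.0121,-2.4)"
```

```text
time: 39.8
tool_pos: [0.5173, -0.3546, 0.0182]
tcp_rot: [2.268, 2.172, 0.0]
wrist_force: [0.3, 0.1, -0.2]
width: 0.34
grip_force: 30.2
tcp [ 0.5173 -0.3546  0.0182] psi -2.5 tilt [ 0.001 -0.001 -1.   ] shift [ 0.04 -0.03  0.12] spin -0.01
```

```bash
python3 -m creep '[[0.03,-0.03,0.05,0,0.1],[0,0,0.04,0,0.1],[0,0,0.03,0,0.1],[0,0,0.01,0,0.1],[0,0,0,0,0.1]]'
```

```text
time: 40.42
tool_pos: [0.5154, -0.3526, 0.0121]
tcp_rot: [2.269, 2.173, -0.0]
wrist_force: [-2.8, 1.7, 6.8]
width: 0.34
grip_force: 31.1
```

```bash
python3 -m creep '[[0,0,0,0,0.5],[0,0,0,0,0.6],[0,0,0,0,0.6],[0,0,-0.4,0,0.6],[0,0,-0.7,0,0.6],[0,0,-0.9,0,0.65],[0.3,-0.2,-0.76,0,0.7],[0.6,-0.35,0,0,0.7],[0.65,-0.37,0,0,0.7],[0.65,-0.37,0,0,0.7],[0.55,-0.33,0,0,0.7],[0,0,0,0,0.7],[0,0,0,0,0.7]]'; python3 -c "
from see import *
see('catch',np.array([.5155,-.3526,.02]),cams=('top','scene')); see('knob_b',np.array([.440,-.134,.02])); plan(.440,-.134,.010,-2.4)"
```

```text
time: 42.05
tool_pos: [0.4412, -0.2123, 0.1501]
tcp_rot: [2.266, 2.172, 0.001]
wrist_force: [0.2, -0.5, 0.7]
width: 0.699
grip_force: 0.0
  catch top [430.3 220.1] score 0.61 on plane [ 0.5209 -0.3455  0.02  ] area 170 bbox [421. 216. 444. 225.]
  catch scene [123. 210.] score 0.59 on plane [ 0.5186 -0.3458  0.02  ] area 304 bbox [112. 205. 138. 218.]
catch tri [ 0.5206 -0.3443  0.0228] err 0.0001
  knob_b wrist [270.1 110.2] score 0.87 on plane [ 0.4386 -0.1339  0.02  ] area 1880 bbox [247.  83. 296. 138.]
  knob_b top [339.  259.6] score 0.72 on plane [ 0.4393 -0.1374  0.02  ] area 266 bbox [330. 251. 348. 271.]
  knob_b scene [218.6 193.3] score 0.53 on plane [ 0.4387 -0.1324  0.02  ] area 175 bbox [210. 185. 228. 203.]
knob_b tri [ 0.4389 -0.1345  0.0208] err 0.0028
tcp [ 0.4403 -0.2118  0.1486] psi -2.5 tilt [-0.  0. -1.] shift [ 1.55 -0.07  2.77] spin -0.01
```

```bash
python3 -m creep '[[0.5,-0.05,0,0,0.7],[0.6,-0.04,0,0,0.7],[0.45,0,0.3,0,0.7],[0,0,0.7,0,0.7],[0,0,0.7,0,0.7],[0,0,0.6,0,0.7],[0,0,0.3,0,0.7],[0,0,0.12,0,0.7],[0,0,0.04,0,0.7],[0,0,0,0,0.2],[0,0,0,0,0.2],[0,0,0,0,0.2],[0,0,0,0,0.2],[0,0,0,0,0.2],[0,0,0,0,0.2]]' 30
python3 -m creep '[[0,0,-0.2,0,0.2],[0,0,-0.6,0,0.2],[0,0,-0.7,0,0.2],[0,0,-0.7,0,0.2],[-0.2,0,-0.6,0,0.2],[-0.6,0.35,0,0,0.2],[-0.6,0.35,0,0,0.2],[-0.6,0.35,0,0,0.2],[-0.6,0.35,0,0,0.2],[-0.5,0.1,0,0,0.2],[0,0,0,0,0.2],[0,0,0,0,0.2]]'
python3 - <<'E'
from see import *
plan(.519,-.2837,.0162,-2.4); save(bot.read_camera("top"),"t8.png",(370,150,490,270),4)
E
```

```text
time: 44.42
tool_pos: [0.4401, -0.1344, 0.0119]
tcp_rot: [2.267, 2.172, 0.001]
wrist_force: [-0.9, 0.7, 6.1]
width: 0.424
grip_force: 30.2
time: 45.92
tool_pos: [0.5066, -0.2915, 0.1505]
tcp_rot: [-2.268, -2.172, -0.0]
wrist_force: [-0.3, 0.0, -0.2]
width: 0.426
grip_force: 30.2
tcp [ 0.5066 -0.2915  0.1505] psi -2.5 tilt [-0.001  0.001 -1.   ] shift [0.16 0.24 2.69] spin -0.02
```

View pics/t8.png

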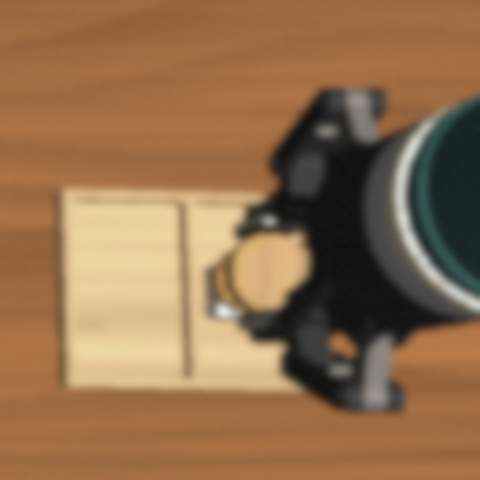

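The +y cell (left, around (125,290)) is free and the catch sits in the other cell. Lower the knob.

```bash
python3 -m creep '[[0.16,0.24,0.3,0,0.2],[0,0,0.7,0,0.2],[0,0,0.7,0,0.2],[0,0,0.5,0,0.2],[0,0,0.3,0,0.2],[0,0,0.08,0,0.2],[0,0,0.03,0,0.2],[0,0,0,0,0.2]]'
python3 -m creep '[[0,0,0.03,0,0.2],[0,0,0.02,0,0.2],[0,0,0,0,0.2]]'
```

```text
time: 46.98
tool_pos: [0.5206, -0.2851, 0.0213]
tcp_rot: [2.267, 2.172, 0.001]
wrist_force: [-0.4, -0.3, 0.6]
width: 0.43
grip_force: 30.2
time: 47.35
tool_pos: [0.5197, -0.2847, 0.0179]
tcp_rot: [2.269, 2.173, 0.0]
wrist_force: [-0.2, -0.3, -0.3]
width: 0.426
grip_force: 30.2
```

```bash
python3 -m creep '[[0,0,0.02,0,0.2],[0,0,0.01,0,0.2],[0,0,0,0,0.2]]'
```

```text
time: 47.72
tool_pos: [0.5198, -0.2847, 0.017]
tcp_rot: [2.269, 2.173, -0.0]
wrist_force: [-1.9, 0.7, 4.6]
width: 0.425
grip_force: 30.6
```

Contact. Release, rise, and retreat so that both trays can be seen.

```bash
python3 -m creep '[[0,0,0,0,0.5],[0,0,0,0,0.62],[0,0,0,0,0.62],[0,0,-0.4,0,0.62],[0,0,-0.7,0,0.62],[0,0,-0.9,0,0.62],[-0.5,0,-0.9,0,0.62],[-0.8,0,0,0,0.62],[-0.8,0,0,0,0.62],[-0.8,0,0,0,0.62],[-0.5,0,0,0,0.62],[0,0,0,0,0.62],[0,0,0,0,0.62]]'; python3 - <<'E'
from see import *
a=bot.read_camera("wrist"); b=bot.read_camera("scene"); A=cv2.resize(a["pixels"],None,fx=.85,fy=.85); B=cv2.resize(b["pixels"][170:300,80:330],(476,248))
t=cv2.resize(bot.read_camera("top")["pixels"][150:290,210:470],(476,256),interpolation=cv2.INTER_CUBIC)
cv2.imwrite("pics/f.png",np.hstack([np.vstack([A,np.zeros((504-A.shape[0],476,3),np.uint8)])[:, :300+20],np.vstack([B,t])])[:,:,::-1])
see("catch",np.array([.5155,-.3526,.015])); see("knob_b",np.array([.52,-.2847,.025])); see("knob_a",np.array([.591,-.0656,.025])); print(bot.read_state()["wrist_force"])
E
```

```text
time: 49.35
tool_pos: [0.5124, -0.4535, 0.1614]
tcp_rot: [-2.268, -2.173, -0.001]
wrist_force: [-0.5, -0.9, 0.3]
width: 0.622
grip_force: 0.0
  catch wrist [275.   80.4] score 0.80 on plane [ 0.515  -0.3504  0.015 ] area 2221 bbox [258.  53. 295. 114.]
  catch top [432.9 222.4] score 0.80 on plane [ 0.5161 -0.3531  0.015 ] area 338 bbox [421. 215. 447. 230.]
  catch scene [122.3 210. ] score 0.83 on plane [ 0.5155 -0.3498  0.015 ] area 254 bbox [112. 206. 134. 216.]
catch tri [ 0.5156 -0.3508  0.0161] err 0.0017
  knob_b wrist [277.    6.1] score 0.57 on plane [ 0.5189 -0.3001  0.025 ] area 447 bbox [258.   1. 300.  19.]
  knob_b top [405.1 220.3] score 0.75 on plane [ 0.5211 -0.2872  0.025 ] area 257 bbox [396. 216. 416. 232.]
  knob_b scene [148.4 212.1] score 0.81 on plane [ 0.5203 -0.2822  0.025 ] area 268 bbox [138. 201. 158. 224.]
knob_b tri [ 0.5183 -0.2913  0.0146] err 0.0069
  knob_a top [304.2 190.6] score 0.66 on plane [ 0.5925 -0.0672  0.025 ] area 254 bbox [295. 184. 315. 200.]
  knob_a scene [233.8 247.5] score 0.57 on plane [ 0.5911 -0.0644  0.025 ] area 266 bbox [227. 236. 243. 257.]
knob_a tri [ 0.592  -0.0656  0.0265] err 0.0015
[-0.17126039 -0.49636388 -0.07922424]
```

View pics/f.png

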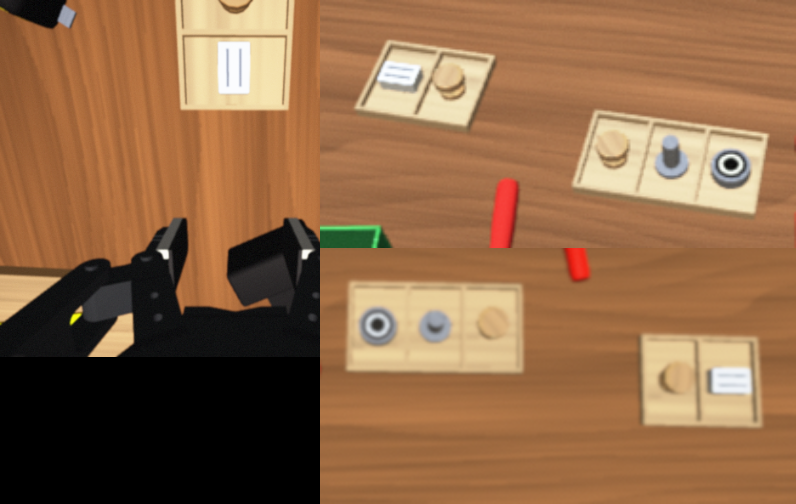

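All five things stand upright in their cells: the scene crop has the catch at (400,75) and a knob at (449,80), then a knob at (612,148), the axle at (671,157) and the bearing at (731,167). The arm is clear, so I hand the job in.

```bash
python3 -c "
from workcell import bot
print(bot.finish_job())"
```

```text
the job is handed in; nothing more can be done
None
```

Both kits are made up and handed in at about 50 s: the bearing, axle and one knob are in the three-cell tray, and the catch and the other knob are in the two-cell tray, all upright in the last pictures; the hand-in returned no verdict, and the closed fingertips read 41 N on the lever pad at its stop (the 40 N limit is for the arm and gripper body).

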